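Rock the oil stone into its sharpening cradle

TASK

Load the oil stone into the sharpening cradle so it cannot slide: tip the stone, tuck one end of its wooden base under the metal keeper lip and up against the keeper, then rock the other end down behind the tail stop until the base lies fully home, flat on the pocket floor, and let go. The frame sits a little differently every time and the fit is tight, so find the keeper by feel and be gentle: do not hammer or press hard with the stone. Leave the red pencil, the eraser and the wax tin alone.

Things in the scene. Friction and masses are not known exactly. Their poses are not given: they have to be found in the camera images.
- oil_stone: Oil stone, loose, 0.3 to 0.5 kg: dark walnut base 66 (x) x 178 (y) x 18 (z) mm with a grey stone 50 x 150 x 16 mm centred on it (34 mm high in all; 14 mm of base shows at each end, 8 mm at each side). Origin at the centre of the underside, z up, y lengthwise. Both ends are alike, either may go under the keeper. Grip it from above across the 50 mm of the grey stone.
- stone_end_a (a point): Middle of the bottom edge of the stone's base at its +y end (89 mm from the origin).
- stone_end_b (a point): Middle of the bottom edge of the stone's base at its -y end (89 mm from the origin).
- cradle: Fixed cradle: plywood board 110 (x) x 270 (y) x 8 (z) mm, origin at the centre of its underside, y lengthwise, z up. The frame on it encloses a pocket 180 mm long (2 mm more than the stone's base); floor = board top, cork-lined. Wooden side rails 69 mm apart up to 6 mm above the floor, then flared to 78 mm apart at 13 mm. The stiff frame is clamped up to 8 mm either way along y, not measured.
- keeper (a point): On the pocket floor at the cradle's -y end, where the keeper's inner face is NOMINALLY (cradle y -90 mm; truly up to 8 mm either way, with the whole frame). The keeper is an aluminium end wall 14 mm thick, 26.5 mm high above the floor, with a lip 56 mm wide that reaches 8 mm into the pocket; lip underside 20.5 mm above the floor.
- tail_stop (a point): On the pocket floor at the cradle's +y end, where the tail stop's inner face is NOMINALLY (cradle y +90 mm; it shifts together with the keeper, always 180 mm from it). The tail stop is an aluminium bar across the end, 12 mm thick and 12 mm high above the floor, with no lip.
- red_pencil: Red pencil, 124 mm long, 7 mm thick, lying loose on the bench; leave it alone. Origin at about its middle.
- eraser: Blue and white eraser, 19 x 42 x 13 mm, loose; leave it alone. Origin at its middle.
- wax_tin: Round brown wax tin with a pale label on top, 61 mm across, 26 mm high, loose on the bench; leave it alone. Origin at the centre of its underside.

How it is judged:
On the way:
1. one end of the stone's base is down at the keeper end of the pocket while the stone is still tipped (angle between oil_stone's own z axis and vertical above 0.03 rad and ((y of stone_end_a in the frame of cradle below -0.074 m and z of stone_end_a in the frame of cradle below 0.016 m and x of stone_end_a in the frame of cradle between -0.015 and 0.015 m) or (y of stone_end_b in the frame of cradle below -0.074 m and z of stone_end_b in the frame of cradle below 0.016 m and x of stone_end_b in the frame of cradle between -0.015 and 0.015 m))), for 0.1 s.
At the end, for the whole second after the job is handed in: The stone lies at rest in the cradle's pocket, base down on the floor (underside within about 1.5 mm of it, flat within 0.015 rad), one end under the keeper lip, the other behind the tail stop (centre within 11 mm lengthwise and 5 mm sideways of the board's centre, lengthwise within 0.04 rad) (z of oil_stone in the frame of cradle between 0.006 and 0.0095 m and y of oil_stone in the frame of cradle between -0.011 and 0.011 m and x of oil_stone in the frame of cradle between -0.005 and 0.005 m and angle between the z axis of oil_stone and the z axis of cradle, either way round below 0.015 rad and angle between the y axis of oil_stone and the y axis of cradle, either way round below 0.04 rad and linear speed of oil_stone below 0.01 m/s); the robot touches nothing.
It fails at once if the stone is pressed or knocked against the cradle with more than 30 N (contact force between oil_stone and cradle above 30 N).
It fails at once if the red pencil is moved more than 2 cm (distance of red_pencil from where it was at the start of the episode above 0.02 m).
It fails at once if the eraser is moved more than 2 cm (distance of eraser from where it was at the start of the episode above 0.02 m).
It fails at once if the wax tin is moved more than 2 cm (distance of wax_tin from where it was at the start of the episode above 0.02 m).
It also fails if it takes over 45 s, if anything falls off the work surface, if the arm or the gripper's body presses on something with over 40 N, if the wrist force passes 120 N, or if a joint passes its speed limit or range.

ROBOT

A 7-joint arm with a two-finger parallel gripper is mounted at the origin on the work surface; the furniture and walls round the work are solid. World frame = base frame: x ahead of the robot, y to its left, z up, the work surface at z = 0. Lengths are in m, angles in rad, forces in N, time in s.
With the tool pointing down it reaches from about 0.4 to 0.875 m from the base axis. Payload 6.5 kg.
Tool frame: the origin (TCP) lies midway between the tips of the shut fingers; the grasp point (between the pads) lies manip.grip_depth behind it (manip.grip_depth is the distance from the TCP to the grasp point, in m); z points along the fingers, y is the line along which they close (so a half turn about z gives the same grasp; the last joint's range is limited). The gripper opens to 88 mm and grips with 3 to 60 N. Pads are 18 mm wide; open, the fingers measure 123 mm over their backs; the gripper's body (75 mm by 187 mm) begins 45 mm behind the grasp point.
Start: joints at [1.203, 0.536, -0.004, 1.538, 0.003, 1.067, -0.071], TCP at [0.193, -0.621, 0.239] pointing down, gripper open.
Joint ranges: [-2.7, 2.7], [-0.37, 2.16], [-1.27, 1.26], [0.24, 2.4], [-1.31, 4.45], [0.19, 1.91], [-2.76, 2.76]. Speed limits (rad/s): [2.39, 2.39, 3.14, 3.14, 3.14, 3.14, 3.14].

INTERFACE

Orientations are given as a rotation vector (axis times angle).
In Python, from rig import monitor, optics, order, manip gives the robot as it stands.
- The arm moves only by the tool play_rows, never from a script. Its argument "deltas" is a list of rows, each an object of numbers: "grip": the closure, from 0 (fully open) to 1 (shut); "tx", "ty", "tz": the shift along the tool's x, y, z scaled (see below); "rx", "ry", "rz": the turn, a rotation vector about the tool's x, y, z scaled (see below). A call has 1 to 20 rows; each row shifts and turns the commanded pose from where the row before left it, along the tool's axes as they then stand; what a row does not reach is not made up. The controller multiplies each number of a shift by 25 mm and each number of a turn by 0.1 rad. A row lasts 1/10 s, in which the tool goes at most 50 mm and 8.59 degrees, less where a joint would pass 70% of its speed; a pose out of reach is approached as far as the arm can. A call with a number of a shift or a turn outside -1 to 1 is refused whole. A call with a gripper value outside its range is refused whole. The fingers move at their own pace and stop on an object; "newtons" is the grip in N (left out, the last holds). Time passes only in rows, so rows that do not move let the fingers close. It gives the time, the measured TCP pose, the force, the opening and the grip force at its end, in the units of the state.
- monitor.sense(): the state, without advancing time (a new reading comes with each control period).
- optics.capture(name): name is "side" or "top" or "wrist"; returns (picture, depth): 480x640x3 uint8, blue, green, red; 480x640 float32, m along the optical axis (not along the pixel's ray), 0 where there is no reading.
- optics.camera_model(name): a dict with "intrinsics" (3x3 intrinsics, pixels), "k1" (the pictures are not rectified: a ray, as slopes to the right and down, at radius r is drawn at 1 + k1 r^2 times it, then the intrinsics apply), "extrinsics" (4x4, takes a point from camera to world coordinates); the wrist camera has in their place "tool_from_camera" (4x4, takes a point from camera to tool coordinates, whose origin is the TCP and whose axes are the flange's). Camera axes: x right, y up, looking along -z (the intrinsics and any distortion apply to the point x, -y, -z); pixel columns grow to the right and rows downward; lengths in m; the calibration is good to about 2 mm. A picture is of the moment at which its call begins: read the wrist's pose just before it. camera_model takes no time and is no camera call.
- order.job_done(): hands the job in; it is judged then, once.
The state is a dict: "time": time; "q": joint angles; "qvel": joint speeds; "tau": joint torques, N m; "ee_pos": TCP position; "orientation": TCP orientation; "ft_force": force on the tool from outside, world axes, zero at the start; "moment": the same for the moment, N m; "grip_width": finger opening in m; "grasp_force": force on a finger pad.
Only numpy, scipy, OpenCV 4.12 (cv2) and the standard library are available. Lean on these libraries where they do the work, as an engineer would, in place of code of your own. Each camera call takes 0.05 s, during which the arm holds its last target. There are 200 camera calls.

## Working session

There is one attempt and no reset: what is moved stays moved. The work goes in short steps, Python scripts to look and compute and a tool call to move; the robot and the scene stay as the last step left them, time stands still between calls to the robot, and variables do not carry over. Pictures are saved under pics/ and viewed, at most 10 in all, crops included, and the job is handed in when it is done.

Besides the shell and the picture viewer there is one more tool, called after "Emit:" by a JSON object that holds its "name" and its "arguments", one argument or row to a line. play_rows: Moves the arm, as the interface text tells. Shifts and turns lie within -1 to 1; 1 stands for 25 mm of shift or 0.1 rad of turn. Its arguments: {"type":"object","properties":{"deltas":{"type":"array"},"newtons":{"type":"number"}},"required":["deltas"]}

```bash
ls; mkdir -p pics; cat > h.py <<'E'
import numpy as np, cv2
from rig import monitor, optics, order, manip
from scipy.spatial.transform import Rotation as R
def world(name,depth,T=None):
    m=optics.camera_model(name);K=np.array(m["intrinsics"]);k1=m["k1"]
    E=np.array(m["extrinsics"]) if T is None else T@np.array(m["tool_from_camera"])
    v,u=np.mgrid[0:480,0:640]
    p=cv2.undistortPoints(np.stack([u,v],-1).reshape(-1,1,2).astype(float),K,np.array([k1,0,0,0,0.])).reshape(480,640,2)
    P=np.stack([p[...,0]*depth,-p[...,1]*depth,-depth],-1)
    return P@E[:3,:3].T+E[:3,3]
E
python3 - <<'E'
from h import *
s=monitor.sense();print(s,manip.grip_depth)
for n in("top","side"):
    i,d=optics.capture(n);cv2.imwrite(f"pics/{n}0.png",i);np.save(f"{n}0.npy",world(n,d));print(n,optics.camera_model(n))
E
```

```text
pics
{'time': 0.0, 'q': array([ 1.20280787,  0.5371731 , -0.00443699,  1.53882324,  0.00260488,
        1.06729093, -0.0712077 ]), 'qvel': array([-6.66204949e-04,  2.63238148e-03, -1.65608112e-03,  9.73679714e-05,
        3.79558234e-04,  1.04975119e-03, -4.69344618e-04]), 'tau': array([ 3.13216169e-04, -5.70981932e+01,  9.90650877e-01, -2.51604402e+01,
       -5.62434609e-02,  1.79081893e-02,  1.69907603e-04]), 'ee_pos': array([ 0.19300552, -0.62006508,  0.23785405]), 'orientation': array([-3.10425280e+00, -4.72104980e-01,  5.97990123e-04]), 'ft_force': array([ 0.49170352,  0.5828798 , -0.87004494]), 'moment': array([-0.03711468, -0.04329133,  0.00677187]), 'grasp_force': 0.0, 'grip_width': 0.0880713487837921} 0.0187
top {'intrinsics': array([[506.0998601 ,   0.        , 318.04343199],
       [  0.        , 506.0998601 , 240.34509825],
       [  0.        ,   0.        ,   1.        ]]), 'k1': 0.021407643528572707, 'extrinsics': array([[-0.01248361,  0.99226058, -0.12354394,  0.35340789],
       [-0.99990672, -0.01307246, -0.00395686,  0.00280319],
       [-0.00554126,  0.12348302,  0.99233121,  1.07406405],
       [ 0.        ,  0.        ,  0.        ,  1.        ]])}
side {'intrinsics': array([[441.85245938,   0.        , 323.14666015],
       [  0.        , 441.85245938, 237.1631359 ],
       [  0.        ,   0.        ,   1.        ]]), 'k1': -0.03458657829213727, 'extrinsics': array([[-0.99642368,  0.03641942, -0.07624612,  0.40101236],
       [-0.08307064, -0.58734909,  0.8050592 ,  0.91978344],
       [-0.0154633 ,  0.80851386,  0.58827393,  0.71380444],
       [ 0.        ,  0.        ,  0.        ,  1.        ]])}
```

View pics/top0.png

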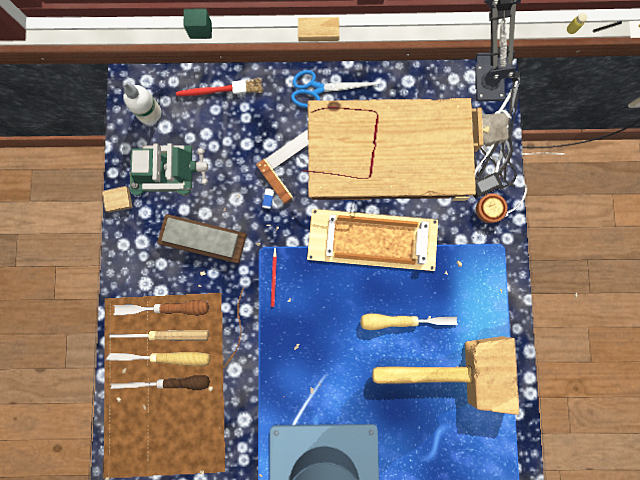

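View pics/side0.png

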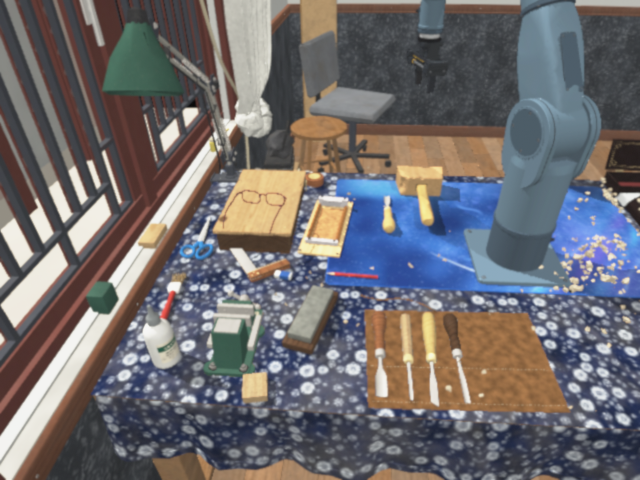

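The top view shows the stone at about (201,239), the cradle at (373,239), the pencil at (274,277), the eraser at (268,199) and the tin at (492,208). Next I'll fit the poses and zoom in on the cradle.

```bash
python3 - <<'E'
from h import *
P=np.load("top0.npy");i=cv2.imread("pics/top0.png")
def rect(mask,name):
    c=mask.astype(np.uint8);n,l,st,ce=cv2.connectedComponentsWithStats(c)
    k=1+np.argmax(st[1:,4]);m=l==k
    r=cv2.minAreaRect(P[m][:,:2].astype(np.float32)*1000);print(name,m.sum(),r,np.median(P[m][:,2]))
    return m
v,u=np.mgrid[0:480,0:640]
box=lambda a,b,c,d:(u>a)&(u<b)&(v>c)&(v<d)
z=P[...,2]
b=box(145,255,205,270)
print(np.percentile(z[b],[5,25,50,75,95]))
rect(b&(z>.027)&(z<.045),"stone top"); rect(b&(z>.01),"stone all")
c=box(298,445,200,275)
rect(c&(z>.004)&(z<.05),"cradle")
rect(box(300,350,200,275)&(z>.0155)&(z<.06),"left end")
rect(box(405,445,200,275)&(z>.0155)&(z<.06),"right end")
for uu in range(306,442,4):
    vv=int(round(228+(uu-320)*0.12+6)); print(uu,vv,np.round(P[vv,uu]*1000),end=" ")
cv2.imwrite("pics/crad.png",cv2.resize(i[200:280,295:450],None,fx=5,fy=5,interpolation=cv2.INTER_CUBIC))
E
```

```text
[-0.00332625 -0.00094379  0.00134476  0.02895848  0.03555818]
stone top 1736 ((493.0546569824219, 253.95220947265625), (150.3477020263672, 50.0654296875), 75.57918548583984) 0.033736238406344765
stone all 2654 ((458.8345947265625, 163.19564819335938), (374.6748962402344, 83.55137634277344), 69.25399780273438) 0.03224640992816297
cradle 6341 ((483.779541015625, -110.07960510253906), (275.8035583496094, 118.31013488769531), 84.16753387451172) 0.008354175607579117
left end 228 ((495.94732666015625, -20.222854614257812), (11.840965270996094, 86.00789642333984), 84.24408721923828) 0.019509055211000437
right end 426 ((476.7867736816406, -207.6724853515625), (22.794837951660156, 88.09568786621094), 84.25965118408203) 0.033468123688792484
306 232 [506.  33.  -6.] 310 233 [502.  24.   9.] 314 233 [502.  15.   7.] 318 234 [500.   7.   5.] 322 234 [499.  -2.  10.] 326 235 [497. -10.   9.] 330 235 [496. -18.  19.] 334 236 [495. -27.   5.] 338 236 [495. -35.   8.] 342 237 [493. -44.   6.] 346 237 [492. -52.   9.] 350 238 [490. -61.   8.] 354 238 [490. -69.  11.] 358 239 [488. -78.   7.] 362 239 [488. -86.  10.] 366 240 [486. -95.   7.] 370 240 [ 485. -103.   10.] 374 240 [ 485. -111.   10.] 378 241 [ 483. -120.    6.] 382 241 [ 483. -128.   10.] 386 242 [ 481. -137.    8.] 390 242 [ 481. -146.    6.] 394 243 [ 478. -154.    8.] 398 243 [ 479. -163.    3.] 402 244 [ 476. -170.    9.] 406 244 [ 476. -179.    6.] 410 245 [ 474. -187.    9.] 414 245 [ 474. -196.    7.] 418 246 [ 468. -199.   34.] 422 246 [ 468. -207.   34.] 426 247 [ 466. -215.   35.] 430 247 [ 469. -229.    8.] 434 248 [ 467. -239.    5.] 438 248 [ 468. -249.   -4.]
```

View pics/crad.png

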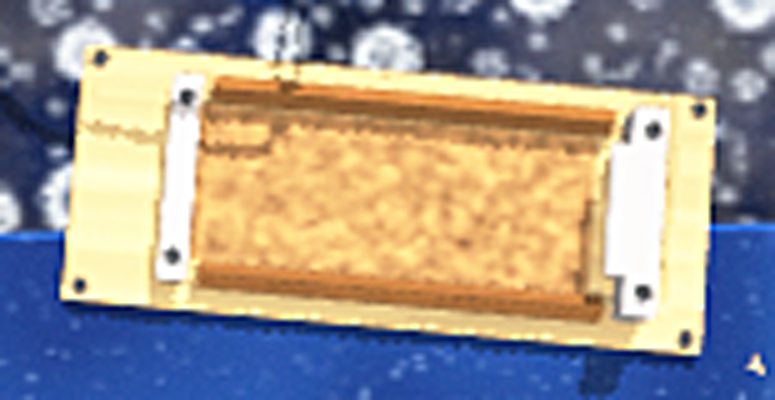

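```bash
cat > plan.py <<'E'
from h import *
import json
def state():
    s=monitor.sense(); return s,np.array(s["ee_pos"]),R.from_rotvec(s["orientation"])
def down(yaw,tilt=0):  # tool x at yaw(deg), z down, then turned by tilt about tool y
    c,s_=np.cos(np.radians(yaw)),np.sin(np.radians(yaw))
    return R.from_matrix(np.array([[c,s_,0],[s_,-c,0],[0,0,-1.]]))*R.from_rotvec([0,tilt,0])
def rows(p,r,goals,step=.025,turn=.1):
    """goals: list of (pos,rot); prints rows"""
    out=[]
    for gp,gr in goals:
        n=max(1,int(np.ceil(max(np.linalg.norm(gp-p)/step,(r.inv()*gr).magnitude()/turn)-1e-3)))
        for k in range(n,0,-1):
            t=np.round(r.inv().apply((gp-p)/k)/.025,2)
            w=np.round((r.inv()*gr).as_rotvec()/k/.1,2)
            p=p+r.apply(t*.025); r=r*R.from_rotvec(w*.1)
            d=dict(zip(["tx","ty","tz","rx","ry","rz"],[float(x) for x in np.r_[t,w]]))
            out.append({a:b for a,b in d.items() if abs(b)>1e-6})
    print(len(out)); print(json.dumps(out)); return p,r
E
python3 - <<'E'
from plan import *
P=np.load("top0.npy")
for a in [(310,470,100,195),(125,215,140,195),(455,520,335,415)]:
    Q=P[a[2]:a[3],a[0]:a[1]].reshape(-1,3);print(a,np.percentile(Q[:,2],99),Q[:,0].min(),Q[:,1].min(),Q[:,1].max())
s,p,r=state()
g=down(75.6)
rows(p,r,[(np.array([.46,-.25,.2]),down(45)),(np.array([.493,.254,.13]),g)])
E
```

```text
(310, 470, 100, 195) 0.10572901898802818 0.3534078871166204 -0.30895277576755187 0.021934479908913253
(125, 215, 140, 195) 0.0923036057805713 0.3534078871166204 0.002803193879288858 0.42795173894696886
(455, 520, 335, 415) 0.06908585209902673 0.12489987199426089 -0.40865496810097984 0.002803193879288858
40
[{"tx": 0.77, "ty": -0.58, "tz": 0.08, "rz": -0.25}, {"tx": 0.78, "ty": -0.56, "tz": 0.08, "rz": -0.25}, {"tx": 0.8, "ty": -0.54, "tz": 0.08, "rz": -0.26}, {"tx": 0.81, "ty": -0.52, "tz": 0.08, "rz": -0.25}, {"tx": 0.82, "ty": -0.5, "tz": 0.08, "rz": -0.26}, {"tx": 0.84, "ty": -0.47, "tz": 0.08, "rz": -0.25}, {"tx": 0.85, "ty": -0.45, "tz": 0.08, "rz": -0.26}, {"tx": 0.86, "ty": -0.43, "tz": 0.08, "rz": -0.25}, {"tx": 0.87, "ty": -0.41, "tz": 0.08, "rz": -0.26}, {"tx": 0.88, "ty": -0.39, "tz": 0.08, "rz": -0.25}, {"tx": 0.89, "ty": -0.36, "tz": 0.08, "rz": -0.26}, {"tx": 0.9, "ty": -0.34, "tz": 0.08, "rz": -0.25}, {"tx": 0.9, "ty": -0.32, "tz": 0.08, "rz": -0.26}, {"tx": 0.91, "ty": -0.3, "tz": 0.08, "rz": -0.25}, {"tx": 0.92, "ty": -0.27, "tz": 0.08, "rz": -0.26}, {"tx": 0.93, "ty
[... 615 characters left out ...]
 "rz": -0.25}, {"tx": 0.84, "ty": -0.48, "tz": 0.13, "rz": -0.26}, {"tx": 0.85, "ty": -0.45, "tz": 0.14, "rz": -0.25}, {"tx": 0.86, "ty": -0.43, "tz": 0.13, "rz": -0.26}, {"tx": 0.87, "ty": -0.41, "tz": 0.14, "rz": -0.25}, {"tx": 0.88, "ty": -0.39, "tz": 0.13, "rz": -0.26}, {"tx": 0.89, "ty": -0.36, "tz": 0.14, "rz": -0.25}, {"tx": 0.9, "ty": -0.34, "tz": 0.13, "rz": -0.26}, {"tx": 0.91, "ty": -0.32, "tz": 0.14, "rz": -0.25}, {"tx": 0.91, "ty": -0.3, "tz": 0.13, "rz": -0.26}, {"tx": 0.92, "ty": -0.27, "tz": 0.14, "rz": -0.25}, {"tx": 0.93, "ty": -0.25, "tz": 0.13, "rz": -0.26}, {"tx": 0.94, "ty": -0.22, "tz": 0.14, "rz": -0.25}, {"tx": 0.94, "ty": -0.2, "tz": 0.13, "rx": -0.01, "rz": -0.26}]
```

Emit:
{"name": "play_rows", "arguments": {
  "deltas": [
    {"tx": 0.77,"ty": -0.58,"tz": 0.08,"rz": -0.25},
    {"tx": 0.78,"ty": -0.56,"tz": 0.08,"rz": -0.25},
    {"tx": 0.8,"ty": -0.54,"tz": 0.08,"rz": -0.26},
    {"tx": 0.81,"ty": -0.52,"tz": 0.08,"rz": -0.25},
    {"tx": 0.82,"ty": -0.5,"tz": 0.08,"rz": -0.26},
    {"tx": 0.84,"ty": -0.47,"tz": 0.08,"rz": -0.25},
    {"tx": 0.85,"ty": -0.45,"tz": 0.08,"rz": -0.26},
    {"tx": 0.86,"ty": -0.43,"tz": 0.08,"rz": -0.25},
    {"tx": 0.87,"ty": -0.41,"tz": 0.08,"rz": -0.26},
    {"tx": 0.88,"ty": -0.39,"tz": 0.08,"rz": -0.25},
    {"tx": 0.89,"ty": -0.36,"tz": 0.08,"rz": -0.26},
    {"tx": 0.9,"ty": -0.34,"tz": 0.08,"rz": -0.25},
    {"tx": 0.9,"ty": -0.32,"tz": 0.08,"rz": -0.26},
    {"tx": 0.91,"ty": -0.3,"tz": 0.08,"rz": -0.25},
    {"tx": 0.92,"ty": -0.27,"tz": 0.08,"rz": -0.26},
    {"tx": 0.93,"ty": -0.25,"tz": 0.08,"rz": -0.25},
    {"tx": 0.93,"ty": -0.23,"tz": 0.08,"rz": -0.26},
    {"tx": 0.94,"ty": -0.2,"tz": 0.09,"rz": -0.25},
    {"tx": 0.94,"ty": -0.17,"tz": 0.08,"rz": -0.26},
    {"tx": 0.72,"ty": -0.63,"tz": 0.13,"rz": -0.25}
  ]
}}

```text
validation failed for argument at $.de...
```

Emit:
{"name": "play_rows", "arguments": {
  "deltas": [
    {"tx": 0.74,"ty": -0.62,"tz": 0.13,"rz": -0.25},
    {"tx": 0.75,"ty": -0.6,"tz": 0.13,"rz": -0.25},
    {"tx": 0.77,"ty": -0.58,"tz": 0.13,"rz": -0.25},
    {"tx": 0.78,"ty": -0.56,"tz": 0.13,"rz": -0.26},
    {"tx": 0.8,"ty": -0.54,"tz": 0.13,"rz": -0.25},
    {"tx": 0.81,"ty": -0.52,"tz": 0.13,"rz": -0.26},
    {"tx": 0.82,"ty": -0.5,"tz": 0.14,"rz": -0.25},
    {"tx": 0.84,"ty": -0.48,"tz": 0.13,"rz": -0.26},
    {"tx": 0.85,"ty": -0.45,"tz": 0.14,"rz": -0.25},
    {"tx": 0.86,"ty": -0.43,"tz": 0.13,"rz": -0.26},
    {"tx": 0.87,"ty": -0.41,"tz": 0.14,"rz": -0.25},
    {"tx": 0.88,"ty": -0.39,"tz": 0.13,"rz": -0.26},
    {"tx": 0.89,"ty": -0.36,"tz": 0.14,"rz": -0.25},
    {"tx": 0.9,"ty": -0.34,"tz": 0.13,"rz": -0.26},
    {"tx": 0.91,"ty": -0.32,"tz": 0.14,"rz": -0.25},
    {"tx": 0.91,"ty": -0.3,"tz": 0.13,"rz": -0.26},
    {"tx": 0.92,"ty": -0.27,"tz": 0.14,"rz": -0.25},
    {"tx": 0.93,"ty": -0.25,"tz": 0.13,"rz": -0.26},
    {"tx": 0.94,"ty": -0.22,"tz": 0.14,"rz": -0.25},
    {"tx": 0.94,"ty": -0.2,"tz": 0.13,"rz": -0.26}
  ]
}}

```text
validation failed for argument at $.de...
```

```bash
python3 - <<'E'
from plan import *
P=np.load("top0.npy")
for v in range(185,214,3): print(v,np.round(P[v,330:450:30]*1000).tolist())
s,p,r=state();print(s["time"],p,r.as_matrix().round(3),s["q"].round(2))
T=np.eye(4);T[:3,:3]=r.as_matrix();T[:3,3]=p
i,d=optics.capture("wrist");W=world("wrist",d,T)
cv2.imwrite("pics/w1.png",i)
z=W[...,2];m=(z>.027)&(z<.042)
n,l,st,ce=cv2.connectedComponentsWithStats(m.astype(np.uint8));k=1+np.argmax(st[1:,4])
Q=W[l==k];print(cv2.minAreaRect(Q[:,:2].astype(np.float32)*1000),np.median(Q[:,2]),st[k])
E
```

```text
185 [[591.0, -19.0, 69.0], [589.0, -79.0, 74.0], [589.0, -140.0, 71.0], [589.0, -201.0, 67.0]]
188 [[585.0, -19.0, 69.0], [584.0, -80.0, 69.0], [583.0, -140.0, 70.0], [582.0, -200.0, 71.0]]
191 [[579.0, -19.0, 70.0], [579.0, -80.0, 63.0], [578.0, -140.0, 67.0], [577.0, -201.0, 65.0]]
194 [[573.0, -19.0, 68.0], [572.0, -79.0, 66.0], [571.0, -140.0, 69.0], [569.0, -200.0, 72.0]]
197 [[353.0, 3.0, 1074.0], [575.0, -83.0, 25.0], [576.0, -147.0, 17.0], [575.0, -210.0, 17.0]]
200 [[575.0, -20.0, 0.0], [574.0, -85.0, -1.0], [573.0, -149.0, 1.0], [573.0, -215.0, -5.0]]
203 [[568.0, -20.0, -2.0], [567.0, -85.0, -1.0], [567.0, -149.0, -3.0], [565.0, -213.0, 3.0]]
206 [[563.0, -20.0, -6.0], [561.0, -85.0, -4.0], [560.0, -149.0, -1.0], [559.0, -213.0, 0.0]]
209 [[555.0, -20.0, -2.0], [555.0, -84.0, -4.0], [553.0, -149.0, -2.0], [552.0, -213.0, 2.0]]
212 [[547.0, -19.0, 9.0], [548.0, -84.0, -2.0], [547.0, -149.0, -3.0], [546.0, -213.0, -2.0]]
0.1 [ 0.19300994 -0.6201124   0.23793111] [[ 0.955  0.297 -0.001]
 [ 0.297 -0.955  0.001]
 [-0.    -0.002 -1.   ]] [ 1.2   0.54 -0.    1.54  0.    1.07 -0.07]
((209.63796997070312, -375.9654541015625), (10.35030746459961, 144.31785583496094), 89.27706146240234) 0.034957986119750595 [  55   30   29  156 1528]
```

View pics/w1.png

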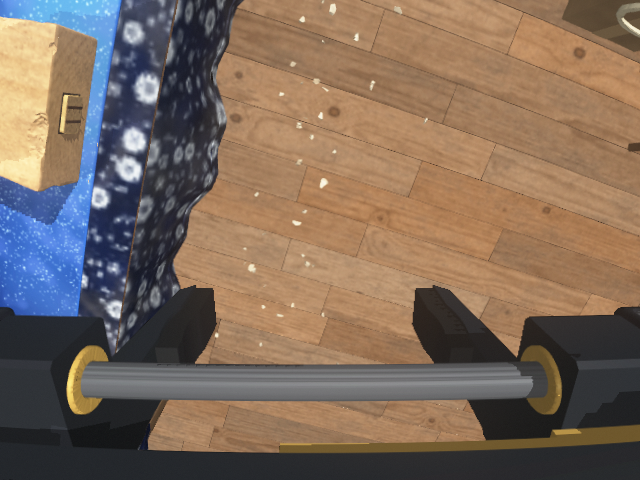

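The arm hasn't moved: the picture shows the floor and the mallet head at (50,100). The rows probably need every key, so I'll try one full row.

Emit:
{"name": "play_rows", "arguments": {
  "deltas": [
    {"grip": 0,"tx": 0.77,"ty": -0.58,"tz": 0.08,"rx": 0,"ry": 0,"rz": -0.25}
  ]
}}

```text
time: 0.25
ee_pos: [0.2044, -0.6029, 0.2364]
orientation: [3.1, 0.504, -0.003]
ft_force: [0.5, 1.2, -0.8]
grip_width: 0.0882
grasp_force: 0.0
```

Emit:
{"name": "play_rows", "arguments": {
  "deltas": [
    {"grip": 0,"tx": 0.78,"ty": -0.56,"tz": 0.08,"rx": 0,"ry": 0,"rz": -0.25},
    {"grip": 0,"tx": 0.8,"ty": -0.54,"tz": 0.08,"rx": 0,"ry": 0,"rz": -0.26},
    {"grip": 0,"tx": 0.81,"ty": -0.52,"tz": 0.08,"rx": 0,"ry": 0,"rz": -0.25},
    {"grip": 0,"tx": 0.82,"ty": -0.5,"tz": 0.08,"rx": 0,"ry": 0,"rz": -0.26},
    {"grip": 0,"tx": 0.84,"ty": -0.47,"tz": 0.08,"rx": 0,"ry": 0,"rz": -0.25},
    {"grip": 0,"tx": 0.85,"ty": -0.45,"tz": 0.08,"rx": 0,"ry": 0,"rz": -0.26},
    {"grip": 0,"tx": 0.86,"ty": -0.43,"tz": 0.08,"rx": 0,"ry": 0,"rz": -0.25},
    {"grip": 0,"tx": 0.87,"ty": -0.41,"tz": 0.08,"rx": 0,"ry": 0,"rz": -0.26},
    {"grip": 0,"tx": 0.88,"ty": -0.39,"tz": 0.08,"rx": 0,"ry": 0,"rz": -0.25},
    {"grip": 0,"tx": 0.89,"ty": -0.36,"tz": 0.08,"rx": 0,"ry": 0,"rz": -0.26},
    {"grip": 0,"tx": 0.9,"ty": -0.34,"tz": 0.08,"rx": 0,"ry": 0,"rz": -0.25},
    {"grip": 0,"tx": 0.9,"ty": -0.32,"tz": 0.08,"rx": 0,"ry": 0,"rz": -0.26},
    {"grip": 0,"tx": 0.91,"ty": -0.3,"tz": 0.08,"rx": 0,"ry": 0,"rz": -0.25},
    {"grip": 0,"tx": 0.92,"ty": -0.27,"tz": 0.08,"rx": 0,"ry": 0,"rz": -0.26},
    {"grip": 0,"tx": 0.93,"ty": -0.25,"tz": 0.08,"rx": 0,"ry": 0,"rz": -0.25},
    {"grip": 0,"tx": 0.93,"ty": -0.23,"tz": 0.08,"rx": 0,"ry": 0,"rz": -0.26},
    {"grip": 0,"tx": 0.94,"ty": -0.2,"tz": 0.09,"rx": 0,"ry": 0,"rz": -0.25},
    {"grip": 0,"tx": 0.94,"ty": -0.17,"tz": 0.08,"rx": 0,"ry": 0,"rz": -0.26},
    {"grip": 0,"tx": 0.72,"ty": -0.63,"tz": 0.13,"rx": 0,"ry": 0,"rz": -0.25}
  ]
}}

```text
time: 2.15
ee_pos: [0.4638, -0.2252, 0.1973]
orientation: [2.884, 1.242, 0.003]
ft_force: [-0.4, 0.2, 0.3]
grip_width: 0.0882
grasp_force: 0.0
```

Emit:
{"name": "play_rows", "arguments": {
  "deltas": [
    {"grip": 0,"tx": 0.74,"ty": -0.62,"tz": 0.13,"rx": 0,"ry": 0,"rz": -0.25},
    {"grip": 0,"tx": 0.75,"ty": -0.6,"tz": 0.13,"rx": 0,"ry": 0,"rz": -0.25},
    {"grip": 0,"tx": 0.77,"ty": -0.58,"tz": 0.13,"rx": 0,"ry": 0,"rz": -0.25},
    {"grip": 0,"tx": 0.78,"ty": -0.56,"tz": 0.13,"rx": 0,"ry": 0,"rz": -0.26},
    {"grip": 0,"tx": 0.8,"ty": -0.54,"tz": 0.13,"rx": 0,"ry": 0,"rz": -0.25},
    {"grip": 0,"tx": 0.81,"ty": -0.52,"tz": 0.13,"rx": 0,"ry": 0,"rz": -0.26},
    {"grip": 0,"tx": 0.82,"ty": -0.5,"tz": 0.14,"rx": 0,"ry": 0,"rz": -0.25},
    {"grip": 0,"tx": 0.84,"ty": -0.48,"tz": 0.13,"rx": 0,"ry": 0,"rz": -0.26},
    {"grip": 0,"tx": 0.85,"ty": -0.45,"tz": 0.14,"rx": 0,"ry": 0,"rz": -0.25},
    {"grip": 0,"tx": 0.86,"ty": -0.43,"tz": 0.13,"rx": 0,"ry": 0,"rz": -0.26},
    {"grip": 0,"tx": 0.87,"ty": -0.41,"tz": 0.14,"rx": 0,"ry": 0,"rz": -0.25},
    {"grip": 0,"tx": 0.88,"ty": -0.39,"tz": 0.13,"rx": 0,"ry": 0,"rz": -0.26},
    {"grip": 0,"tx": 0.89,"ty": -0.36,"tz": 0.14,"rx": 0,"ry": 0,"rz": -0.25},
    {"grip": 0,"tx": 0.9,"ty": -0.34,"tz": 0.13,"rx": 0,"ry": 0,"rz": -0.26},
    {"grip": 0,"tx": 0.91,"ty": -0.32,"tz": 0.14,"rx": 0,"ry": 0,"rz": -0.25},
    {"grip": 0,"tx": 0.91,"ty": -0.3,"tz": 0.13,"rx": 0,"ry": 0,"rz": -0.26},
    {"grip": 0,"tx": 0.92,"ty": -0.27,"tz": 0.14,"rx": 0,"ry": 0,"rz": -0.25},
    {"grip": 0,"tx": 0.93,"ty": -0.25,"tz": 0.13,"rx": 0,"ry": 0,"rz": -0.26},
    {"grip": 0,"tx": 0.94,"ty": -0.22,"tz": 0.14,"rx": 0,"ry": 0,"rz": -0.25},
    {"grip": 0,"tx": 0.94,"ty": -0.2,"tz": 0.13,"rx": 0,"ry": 0,"rz": -0.26}
  ]
}}

```text
time: 4.15
ee_pos: [0.4928, 0.2551, 0.1303]
orientation: [2.48, 1.928, 0.0]
ft_force: [0.2, 0.8, -0.6]
grip_width: 0.088
grasp_force: 0.0
```

```bash
cat > look.py <<'E'
from plan import *
import sys
s,p,r=state();print(s["time"],p,r.as_matrix().round(3).tolist(),s["q"].round(2),s["ft_force"])
T=np.eye(4);T[:3,:3]=r.as_matrix();T[:3,3]=p
i,d=optics.capture("wrist");W=world("wrist",d,T)
cv2.imwrite(f"pics/{sys.argv[1]}.png",i);np.save(f"{sys.argv[1]}.npy",W)
z=W[...,2];m=(z>.027)&(z<.042)
n,l,st,ce=cv2.connectedComponentsWithStats(m.astype(np.uint8));k=1+np.argmax(st[1:,4])
Q=W[l==k];print(cv2.minAreaRect(Q[:,:2].astype(np.float32)*1000),np.median(Q[:,2]),st[k])
E
python3 look.py w2
```

```text
4.15 [0.49276931 0.25506389 0.13026633] [[0.246, 0.969, 0.0], [0.969, -0.246, 0.0], [0.0, 0.0, -1.0]] [-0.21  0.57 -0.46  1.86  0.34  0.8  -1.09] [ 0.23414942  0.76460688 -0.60369957]
((492.1320495605469, 253.09130859375), (149.92271423339844, 50.24748229980469), 75.67810821533203) 0.03360150586212465 [  277   132    78   206 14859]
```

View pics/w2.png

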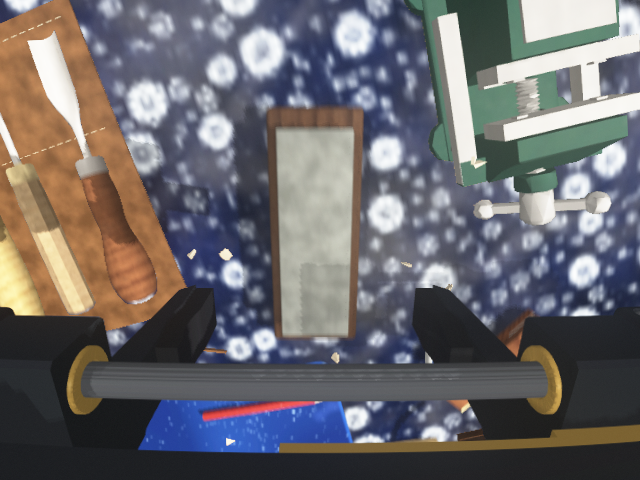

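The wrist view shows the stone square between the fingers, its grey top running from (275,127) to (355,337). Descend and grip.

Emit:
{"name": "play_rows", "arguments": {
  "deltas": [
    {"grip": 0,"tx": -0.08,"ty": 0,"tz": 1,"rx": 0,"ry": 0,"rz": 0},
    {"grip": 0,"tx": 0,"ty": 0,"tz": 1,"rx": 0,"ry": 0,"rz": 0},
    {"grip": 0,"tx": 0,"ty": 0,"tz": 1,"rx": 0,"ry": 0,"rz": 0},
    {"grip": 0,"tx": 0,"ty": 0,"tz": 0.8,"rx": 0,"ry": 0,"rz": 0},
    {"grip": 0,"tx": 0,"ty": 0,"tz": 0.4,"rx": 0,"ry": 0,"rz": 0},
    {"grip": 0,"tx": 0,"ty": 0,"tz": 0.17,"rx": 0,"ry": 0,"rz": 0},
    {"grip": 0,"tx": 0,"ty": 0,"tz": 0,"rx": 0,"ry": 0,"rz": 0}
  ]
}}

```text
time: 4.9
ee_pos: [0.4927, 0.2518, 0.0213]
orientation: [-2.482, -1.926, -0.0]
ft_force: [-0.3, 0.2, -0.1]
grip_width: 0.0879
grasp_force: 0.0
```

Emit:
{"name": "play_rows", "arguments": {
  "deltas": [
    {"grip": 1,"tx": 0,"ty": 0,"tz": 0,"rx": 0,"ry": 0,"rz": 0},
    {"grip": 1,"tx": 0,"ty": 0,"tz": 0,"rx": 0,"ry": 0,"rz": 0},
    {"grip": 1,"tx": 0,"ty": 0,"tz": 0,"rx": 0,"ry": 0,"rz": 0},
    {"grip": 1,"tx": 0,"ty": 0,"tz": 0,"rx": 0,"ry": 0,"rz": 0},
    {"grip": 1,"tx": 0,"ty": 0,"tz": 0,"rx": 0,"ry": 0,"rz": 0},
    {"grip": 1,"tx": 0,"ty": 0,"tz": 0,"rx": 0,"ry": 0,"rz": 0}
  ],
  "newtons": 45
}}

```text
time: 5.5
ee_pos: [0.493, 0.2515, 0.0214]
orientation: [2.482, 1.926, 0.0]
ft_force: [-0.2, 0.1, 2.5]
grip_width: 0.0497
grasp_force: 45.0
```

```bash
cat >> plan.py <<'E'
A=np.array([np.cos(np.radians(84.2)),np.sin(np.radians(84.2)),0]);C=np.array([.4862,-.1154,.008])
OFF=np.array([-.0877,0,.0214])
def tcp(d,h,tilt,yaw=84.2,C=C): # low corner at distance d from keeper face, h above floor
    g=down(yaw,tilt); return C+A*(d-.09)+np.array([0,0,h])-g.apply(OFF),g
E
python3 - <<'E'
from plan import *
s,p,r=state();print(tcp(.02,.06,.12)[0])
rows(p,r,[(p+[0,0,.1],r),tcp(.02,.07,.12)],step=.0249)
E
```

```text
[ 0.48766607 -0.10096679  0.09974487]
20
[{"tz": -0.8}, {"tz": -0.8}, {"tz": -0.8}, {"tz": -0.8}, {"tz": -0.8}, {"tx": -0.91, "ty": 0.22, "tz": 0.03, "rx": 0.01, "ry": 0.08, "rz": -0.1}, {"tx": -0.92, "ty": 0.21, "tz": 0.02, "rx": 0.01, "ry": 0.08, "rz": -0.1}, {"tx": -0.92, "ty": 0.2, "tz": 0.02, "rx": 0.01, "ry": 0.08, "rz": -0.1}, {"tx": -0.92, "ty": 0.19, "tz": 0.01, "rx": 0.01, "ry": 0.08, "rz": -0.1}, {"tx": -0.92, "ty": 0.18, "ry": 0.08, "rz": -0.1}, {"tx": -0.92, "ty": 0.17, "tz": -0.01, "rx": 0.01, "ry": 0.08, "rz": -0.1}, {"tx": -0.93, "ty": 0.17, "tz": -0.01, "ry": 0.08, "rz": -0.1}, {"tx": -0.93, "ty": 0.16, "tz": -0.02, "rx": 0.01, "ry": 0.08, "rz": -0.1}, {"tx": -0.93, "ty": 0.15, "tz": -0.03, "ry": 0.08, "rz": -0.1}, {"tx": -0.93, "ty": 0.14, "tz": -0.04, "rx": 0.01, "ry": 0.08, "rz": -0.1}, {"tx": -0.93, "ty": 0.13, "tz": -0.04, "ry": 0.08, "rz": -0.1}, {"tx": -0.93, "ty": 0.12, "tz": -0.05, "rx": 0.01, "ry": 0.08, "rz": -0.1}, {"tx": -0.93, "ty": 0.11, "tz": -0.06, "ry": 0.08, "rz": -0.1}, {"tx": -0.93, "ty": 0.09, "tz": -0.07, "rx": 0.01, "ry": 0.08, "rz": -0.1}, {"tx": -0.94, "ty": 0.09, "tz": -0.07, "ry": 0.08, "rz": -0.1}]
```

Emit:
{"name": "play_rows", "arguments": {
  "deltas": [
    {"grip": 1,"tx": 0,"ty": 0,"tz": -0.4,"rx": 0,"ry": 0,"rz": 0},
    {"grip": 1,"tx": 0,"ty": 0,"tz": -0.9,"rx": 0,"ry": 0,"rz": 0},
    {"grip": 1,"tx": 0,"ty": 0,"tz": -0.9,"rx": 0,"ry": 0,"rz": 0},
    {"grip": 1,"tx": 0,"ty": 0,"tz": -0.9,"rx": 0,"ry": 0,"rz": 0},
    {"grip": 1,"tx": 0,"ty": 0,"tz": -0.9,"rx": 0,"ry": 0,"rz": 0},
    {"grip": 1,"tx": -0.91,"ty": 0.22,"tz": 0.03,"rx": 0.01,"ry": 0.08,"rz": -0.1},
    {"grip": 1,"tx": -0.92,"ty": 0.21,"tz": 0.02,"rx": 0.01,"ry": 0.08,"rz": -0.1},
    {"grip": 1,"tx": -0.92,"ty": 0.2,"tz": 0.02,"rx": 0.01,"ry": 0.08,"rz": -0.1},
    {"grip": 1,"tx": -0.92,"ty": 0.19,"tz": 0.01,"rx": 0.01,"ry": 0.08,"rz": -0.1},
    {"grip": 1,"tx": -0.92,"ty": 0.18,"tz": 0,"rx": 0,"ry": 0.08,"rz": -0.1},
    {"grip": 1,"tx": -0.92,"ty": 0.17,"tz": -0.01,"rx": 0.01,"ry": 0.08,"rz": -0.1},
    {"grip": 1,"tx": -0.93,"ty": 0.17,"tz": -0.01,"rx": 0,"ry": 0.08,"rz": -0.1},
    {"grip": 1,"tx": -0.93,"ty": 0.16,"tz": -0.02,"rx": 0.01,"ry": 0.08,"rz": -0.1},
    {"grip": 1,"tx": -0.93,"ty": 0.15,"tz": -0.03,"rx": 0,"ry": 0.08,"rz": -0.1},
    {"grip": 1,"tx": -0.93,"ty": 0.14,"tz": -0.04,"rx": 0.01,"ry": 0.08,"rz": -0.1},
    {"grip": 1,"tx": -0.93,"ty": 0.13,"tz": -0.04,"rx": 0,"ry": 0.08,"rz": -0.1},
    {"grip": 1,"tx": -0.93,"ty": 0.12,"tz": -0.05,"rx": 0.01,"ry": 0.08,"rz": -0.1},
    {"grip": 1,"tx": -0.93,"ty": 0.11,"tz": -0.06,"rx": 0,"ry": 0.08,"rz": -0.1},
    {"grip": 1,"tx": -0.93,"ty": 0.09,"tz": -0.07,"rx": 0.01,"ry": 0.08,"rz": -0.1},
    {"grip": 1,"tx": -0.94,"ty": 0.09,"tz": -0.07,"rx": 0,"ry": 0.08,"rz": -0.1}
  ]
}}

```text
time: 7.5
ee_pos: [0.4868, -0.102, 0.1095]
orientation: [-2.267, -2.051, -0.136]
ft_force: [0.5, -0.1, -4.5]
grip_width: 0.0495
grasp_force: 45.0
```

```bash
python3 look.py w3; python3 - <<'E'
from h import *
i,d=optics.capture("side");cv2.imwrite("pics/s1.png",cv2.resize(i[170:290,250:410],None,fx=5,fy=5,interpolation=cv2.INTER_CUBIC))
E
```

```text
7.5 [ 0.48681167 -0.10202966  0.10952408] [[0.099, 0.995, 0.011], [0.988, -0.1, 0.12], [0.12, -0.001, -0.993]] [ 0.64  0.56 -0.56  1.99  0.26  0.69 -0.16] [ 0.51337952 -0.14644332 -4.49502367]
((574.7618408203125, -63.80841827392578), (169.11520385742188, 2.006779432296753), 89.7635269165039) 0.0341219355092994 [ 439   46   20  271 2129]
```

View pics/w3.png

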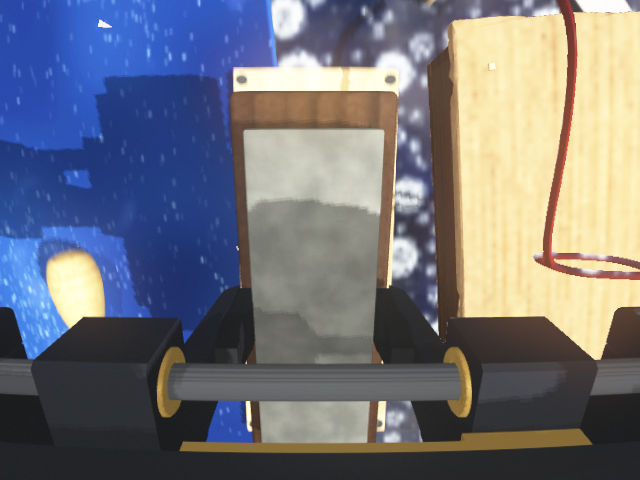

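The wrist view shows the stone tipped over the cradle. The board's far edge is at row 68 with screws at (242,79) and (391,79), and the base's far edge is at row 92.

```bash
python3 - <<'E'
from plan import *
W=np.load("w3.npy");s,p,r=state();a=A[:2];n=np.array([A[1],-A[0]])
def lc(P): q=(P[:2]-C[:2]); return np.round([q@n*1000,q@a*1000,P[2]*1000],1)
for v in(74,78,82):
    row=W[v]; m=np.where((row[220:410,2]>.003)&(row[220:410,2]<.014))[0]+220
    print("board",v,m.min(),m.max(),lc(row[m.min()]),lc(row[m.max()]))
for uu in (270,315,360):
    col=W[55:95,uu];print("edge",uu,[ (55+k,lc(col[k])[1:].tolist()) for k in range(8,20,2)])
print("screws",lc(np.median(W[77:82,240:245].reshape(-1,3),0)),lc(np.median(W[77:82,389:394].reshape(-1,3),0)))
T=r.inv().apply((W-p).reshape(-1,3)).reshape(W.shape)
for v in(100,110,120):
    row=T[v];m=np.where((row[220:410,2]>-.0)&(row[220:410,2]<.012))[0]+220;print("base",v,m.min(),m.max(),(row[m.min()]*1000).round(1),(row[m.max()]*1000).round(1))
for v in(145,180,230,280):
    row=T[v];m=np.where((row[220:410,2]>-.02)&(row[220:410,2]<-.006))[0]+220;print("stone",v,m.min(),m.max(),(row[m.min()]*1000).round(1),(row[m.max()]*1000).round(1))
c=T[85:140,315];print((c[::3]*1000).round(1).tolist())
# top-cam recheck of rails
P=np.load("top0.npy")
for uu in(350,373,396):
    print(uu,[ (lc(P[v,uu])[[0,2]]).tolist() for v in range(204,276,2)])
E
```

```text
board 74 233 398 [-55.2 136.6   6.6] [ 54.4 137.    5.3]
board 78 234 397 [-54.4 133.8   7.6] [ 53.2 133.7   8.1]
board 82 227 397 [-60.  132.2   3.5] [ 53.4 131.3   7.4]
edge 270 [(63, [144.8, 1.1]), (65, [143.2, 2.5]), (67, [140.7, 6.9]), (69, [139.3, 7.5]), (71, [138.3, 6.6]), (73, [137.1, 6.4])]
edge 315 [(63, [145.1, -0.4]), (65, [144.1, -1.3]), (67, [140.7, 6.5]), (69, [139.6, 5.9]), (71, [138.0, 7.5]), (73, [136.8, 7.1])]
edge 360 [(63, [145.3, -0.6]), (65, [143.9, -0.3]), (67, [140.7, 7.1]), (69, [139.1, 8.4]), (71, [138.0, 7.8]), (73, [137.0, 6.7])]
screws [-49.  133.    8.7] [ 49.1 132.8   8.6]
base 100 229 397 [ 90.7 -34.2   5.2] [91.1 30.9  5.3]
base 110 230 396 [ 87.  -34.    5.4] [87.4 30.5  4.2]
base 120 231 396 [ 83.2 -33.5   4.1] [83.6 31.   5.6]
stone 145 244 383 [ 74.6 -26.  -11.6] [ 74.9  23.2 -12.4]
stone 180 246 381 [ 62.4 -25.5 -13.3] [ 62.6  23.1 -12.5]
stone 230 248 378 [ 43.  -26.1 -10.8] [ 43.6  23.2 -11.9]
stone 280 252 376 [ 23.  -25.2 -12.4] [ 22.9  23.7 -11.5]
[[106.6, -0.7, 115.6], [104.7, -0.7, 115.3], [94.1, -0.9, 6.4], [92.9, -0.9, 4.6], [91.8, -0.9
[... 1080 characters left out ...]
 [-18.5, 7.9], [-22.4, 5.2], [-27.1, 9.1], [-31.3, 8.7], [-36.3, 16.1], [-40.8, 19.2], [-44.6, 15.3], [-48.1, 7.6], [-52.5, 10.3], [-56.0, 1.5], [-60.5, 4.7], [-64.2, -2.4], [-68.6, 0.2], [-72.8, -0.3]]
396 [[82.3, -1.9], [77.8, -1.3], [73.1, 0.3], [69.1, -1.5], [65.0, -2.8], [60.2, -0.2], [54.5, 6.7], [49.7, 9.7], [45.1, 11.0], [39.5, 18.6], [36.1, 13.6], [32.5, 9.6], [28.7, 6.8], [24.4, 6.5], [19.9, 8.0], [15.4, 9.5], [11.9, 4.0], [6.9, 9.5], [2.6, 9.8], [-1.5, 8.1], [-5.4, 5.9], [-9.6, 5.1], [-14.0, 6.6], [-18.3, 6.7], [-22.7, 8.5], [-27.2, 10.3], [-31.0, 6.8], [-36.2, 16.4], [-41.2, 24.8], [-44.2, 12.3], [-48.0, 7.9], [-52.2, 7.4], [-56.0, 2.1], [-60.1, 0.6], [-64.7, 5.7], [-68.5, -0.1]]
```

View pics/s1.png

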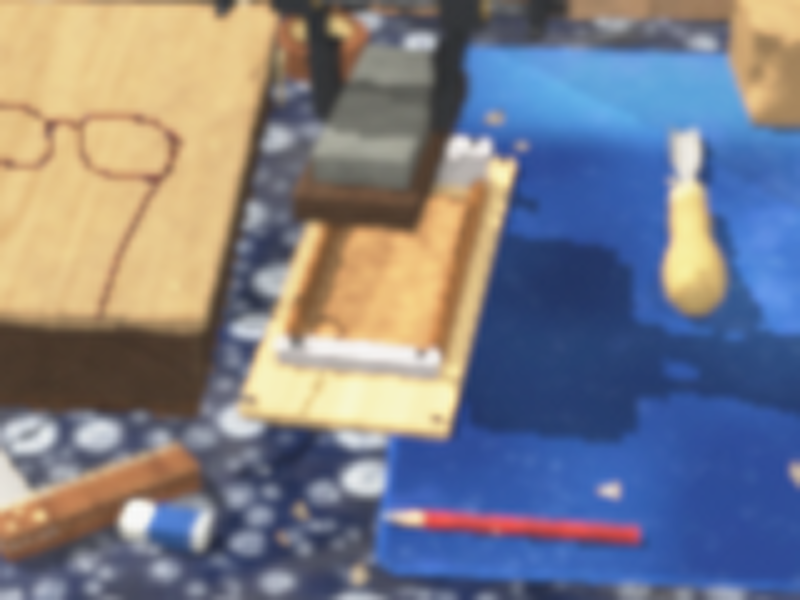

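The pocket is clear and the stone is lined up, with the tail stop at (360,352) and the pencil and eraser untouched. I'll shift 1.6 mm sideways and lower to about 10 mm above the floor.

Emit:
{"name": "play_rows", "arguments": {
  "deltas": [
    {"grip": 1,"tx": -0.1,"ty": 0.06,"tz": 0.8,"rx": 0,"ry": 0,"rz": 0},
    {"grip": 1,"tx": -0.1,"ty": 0,"tz": 0.8,"rx": 0,"ry": 0,"rz": 0},
    {"grip": 1,"tx": -0.06,"ty": 0,"tz": 0.5,"rx": 0,"ry": 0,"rz": 0},
    {"grip": 1,"tx": -0.03,"ty": 0,"tz": 0.28,"rx": 0,"ry": 0,"rz": 0},
    {"grip": 1,"tx": 0,"ty": 0,"tz": 0,"rx": 0,"ry": 0,"rz": 0}
  ]
}}

```text
time: 8.1
ee_pos: [0.4885, -0.1008, 0.049]
orientation: [-2.267, -2.05, -0.135]
ft_force: [0.7, -0.1, -4.9]
grip_width: 0.0497
grasp_force: 45.0
```

Emit:
{"name": "play_rows", "arguments": {
  "deltas": [
    {"grip": 1,"tx": -0.01,"ty": 0,"tz": 0.08,"rx": 0,"ry": 0,"rz": 0},
    {"grip": 1,"tx": -0.01,"ty": 0,"tz": 0.08,"rx": 0,"ry": 0,"rz": 0},
    {"grip": 1,"tx": 0,"ty": 0,"tz": 0,"rx": 0,"ry": 0,"rz": 0}
  ]
}}

```text
time: 8.4
ee_pos: [0.4893, -0.1013, 0.0458]
orientation: [-2.269, -2.051, -0.137]
ft_force: [0.2, -0.2, -4.8]
grip_width: 0.0495
grasp_force: 45.0
```

Emit:
{"name": "play_rows", "arguments": {
  "deltas": [
    {"grip": 1,"tx": 0,"ty": 0,"tz": 0.06,"rx": 0,"ry": 0,"rz": 0},
    {"grip": 1,"tx": -0.01,"ty": 0,"tz": 0.06,"rx": 0,"ry": 0,"rz": 0},
    {"grip": 1,"tx": 0,"ty": 0,"tz": 0,"rx": 0,"ry": 0,"rz": 0}
  ]
}}

```text
time: 8.7
ee_pos: [0.4891, -0.1012, 0.0424]
orientation: [-2.269, -2.05, -0.137]
ft_force: [-0.0, 1.1, -5.1]
grip_width: 0.0496
grasp_force: 45.0
```

Emit:
{"name": "play_rows", "arguments": {
  "deltas": [
    {"grip": 1,"tx": 0,"ty": 0,"tz": 0.04,"rx": 0,"ry": 0,"rz": 0},
    {"grip": 1,"tx": 0,"ty": 0,"tz": 0,"rx": 0,"ry": 0,"rz": 0}
  ]
}}

```text
time: 8.9
ee_pos: [0.4891, -0.101, 0.0414]
orientation: [-2.268, -2.05, -0.137]
ft_force: [0.1, -0.3, -5.4]
grip_width: 0.0494
grasp_force: 45.0
```

Emit:
{"name": "play_rows", "arguments": {
  "deltas": [
    {"grip": 1,"tx": 0,"ty": 0,"tz": 0.04,"rx": 0,"ry": 0,"rz": 0},
    {"grip": 1,"tx": 0,"ty": 0,"tz": 0,"rx": 0,"ry": 0,"rz": 0}
  ]
}}

```text
time: 9.1
ee_pos: [0.4891, -0.1009, 0.0404]
orientation: [-2.268, -2.05, -0.137]
ft_force: [-1.0, -1.1, -5.2]
grip_width: 0.0496
grasp_force: 45.0
```

Emit:
{"name": "play_rows", "arguments": {
  "deltas": [
    {"grip": 1,"tx": 0,"ty": 0,"tz": 0.02,"rx": 0,"ry": 0,"rz": 0},
    {"grip": 1,"tx": 0,"ty": 0,"tz": 0,"rx": 0,"ry": 0,"rz": 0}
  ]
}}

```text
time: 9.3
ee_pos: [0.4892, -0.1009, 0.04]
orientation: [-2.269, -2.051, -0.137]
ft_force: [-0.1, 0.0, -5.1]
grip_width: 0.0496
grasp_force: 45.0
```

Emit:
{"name": "play_rows", "arguments": {
  "deltas": [
    {"grip": 1,"tx": 0,"ty": 0,"tz": 0.02,"rx": 0,"ry": 0,"rz": 0},
    {"grip": 1,"tx": 0,"ty": 0,"tz": 0,"rx": 0,"ry": 0,"rz": 0}
  ]
}}

```text
time: 9.5
ee_pos: [0.4892, -0.1007, 0.0395]
orientation: [-2.268, -2.051, -0.137]
ft_force: [0.1, -0.6, -4.3]
grip_width: 0.0497
grasp_force: 45.0
```

Emit:
{"name": "play_rows", "arguments": {
  "deltas": [
    {"grip": 1,"tx": -0.12,"ty": 0,"tz": -0.01,"rx": 0,"ry": 0,"rz": 0},
    {"grip": 1,"tx": -0.12,"ty": 0,"tz": -0.02,"rx": 0,"ry": 0,"rz": 0},
    {"grip": 1,"tx": -0.08,"ty": 0,"tz": -0.01,"rx": 0,"ry": 0,"rz": 0},
    {"grip": 1,"tx": 0,"ty": 0,"tz": 0,"rx": 0,"ry": 0,"rz": 0}
  ]
}}

```text
time: 9.9
ee_pos: [0.4883, -0.1096, 0.0395]
orientation: [-2.27, -2.05, -0.136]
ft_force: [-0.0, -0.3, -4.0]
grip_width: 0.0494
grasp_force: 45.0
```

Emit:
{"name": "play_rows", "arguments": {
  "deltas": [
    {"grip": 1,"tx": -0.08,"ty": 0,"tz": -0.01,"rx": 0,"ry": 0,"rz": 0},
    {"grip": 1,"tx": -0.08,"ty": 0,"tz": -0.01,"rx": 0,"ry": 0,"rz": 0},
    {"grip": 1,"tx": 0,"ty": 0,"tz": 0,"rx": 0,"ry": 0,"rz": 0}
  ]
}}

```text
time: 10.2
ee_pos: [0.4879, -0.1133, 0.0395]
orientation: [-2.269, -2.05, -0.136]
ft_force: [0.1, -0.7, -5.3]
grip_width: 0.0493
grasp_force: 45.0
```

Emit:
{"name": "play_rows", "arguments": {
  "deltas": [
    {"grip": 1,"tx": -0.06,"ty": 0,"tz": -0.01,"rx": 0,"ry": 0,"rz": 0},
    {"grip": 1,"tx": -0.06,"ty": 0,"tz": -0.01,"rx": 0,"ry": 0,"rz": 0},
    {"grip": 1,"tx": 0,"ty": 0,"tz": 0,"rx": 0,"ry": 0,"rz": 0}
  ]
}}

```text
time: 10.5
ee_pos: [0.4876, -0.1162, 0.0397]
orientation: [-2.269, -2.05, -0.136]
ft_force: [0.3, -0.3, -4.9]
grip_width: 0.0495
grasp_force: 45.0
```

Emit:
{"name": "play_rows", "arguments": {
  "deltas": [
    {"grip": 1,"tx": -0.04,"ty": 0,"tz": 0,"rx": 0,"ry": 0,"rz": 0},
    {"grip": 1,"tx": 0,"ty": 0,"tz": 0,"rx": 0,"ry": 0,"rz": 0}
  ]
}}

```text
time: 10.7
ee_pos: [0.4875, -0.117, 0.0396]
orientation: [-2.269, -2.05, -0.137]
ft_force: [-0.3, 0.4, -4.4]
grip_width: 0.0498
grasp_force: 45.0
```

Emit:
{"name": "play_rows", "arguments": {
  "deltas": [
    {"grip": 1,"tx": -0.04,"ty": 0,"tz": -0.01,"rx": 0,"ry": 0,"rz": 0},
    {"grip": 1,"tx": 0,"ty": 0,"tz": 0,"rx": 0,"ry": 0,"rz": 0}
  ]
}}

```text
time: 10.9
ee_pos: [0.4874, -0.118, 0.0397]
orientation: [-2.269, -2.05, -0.136]
ft_force: [0.5, 0.8, -5.4]
grip_width: 0.0497
grasp_force: 45.0
```

Emit:
{"name": "play_rows", "arguments": {
  "deltas": [
    {"grip": 1,"tx": -0.04,"ty": 0,"tz": 0,"rx": 0,"ry": 0,"rz": 0},
    {"grip": 1,"tx": 0,"ty": 0,"tz": 0,"rx": 0,"ry": 0,"rz": 0}
  ]
}}

```text
time: 11.1
ee_pos: [0.4873, -0.119, 0.0396]
orientation: [-2.269, -2.05, -0.137]
ft_force: [0.1, -0.0, -4.7]
grip_width: 0.0497
grasp_force: 45.0
```

Emit:
{"name": "play_rows", "arguments": {
  "deltas": [
    {"grip": 1,"tx": -0.04,"ty": 0,"tz": 0,"rx": 0,"ry": 0,"rz": 0},
    {"grip": 1,"tx": 0,"ty": 0,"tz": 0,"rx": 0,"ry": 0,"rz": 0}
  ]
}}

```text
time: 11.3
ee_pos: [0.4873, -0.1191, 0.0395]
orientation: [-2.268, -2.051, -0.138]
ft_force: [-0.4, 3.0, -3.8]
grip_width: 0.0492
grasp_force: 45.0
```

Emit:
{"name": "play_rows", "arguments": {
  "deltas": [
    {"grip": 1,"tx": -0.04,"ty": 0,"tz": -0.01,"rx": 0,"ry": 0,"rz": 0},
    {"grip": 1,"tx": 0,"ty": 0,"tz": 0,"rx": 0,"ry": 0,"rz": 0}
  ]
}}

```text
time: 11.5
ee_pos: [0.4873, -0.1192, 0.0397]
orientation: [-2.266, -2.051, -0.139]
ft_force: [0.4, 6.0, -2.5]
grip_width: 0.0494
grasp_force: 45.0
```

The force rises at TCP y ≈ -0.119, which matches the expected keeper wall contact. Next I'll plan the rocking motion about the low corner.

```bash
python3 - <<'E'
from plan import *
s,p,r=state();M=r.as_matrix();th=np.arcsin(M[2,0]);yaw=np.degrees(np.arctan2(M[1,0],M[0,0]));print(th,yaw,s["moment"],s["ft_force"],M[2].round(4))
p0,_=tcp(.018*np.sin(th),0,th);C2=C+(p-p0);print("shift mm",(p-p0)*1000, ((p-p0)@A)*1000)
for d in(.09,.06,.03,.0):
    rows(p,r,[tcp(.018*np.sin(t)+.0003,0,t,yaw,C2) for t in np.arange(round(th/.015)*.015-.015,d-.001,-.015)])
E
```

```text
0.12224050827101994 84.2832922145508 [ 0.8766027  -0.11526694 -0.07345133] [ 0.43953682  5.99936667 -2.48602308] [ 1.219e-01  1.000e-04 -9.925e-01]
shift mm [ 1.43197198 -0.40637913 -0.20118048] -0.25958896900884904
2
[{"tx": 0.01, "tz": 0.06, "ry": -0.17}, {"tx": 0.01, "tz": 0.05, "ry": -0.15}]
4
[{"tx": 0.01, "tz": 0.06, "ry": -0.17}, {"tx": 0.01, "tz": 0.05, "ry": -0.15}, {"tz": 0.05, "ry": -0.15}, {"tz": 0.06, "ry": -0.15}]
6
[{"tx": 0.01, "tz": 0.06, "ry": -0.17}, {"tx": 0.01, "tz": 0.05, "ry": -0.15}, {"tz": 0.05, "ry": -0.15}, {"tz": 0.06, "ry": -0.15}, {"tz": 0.05, "ry": -0.15}, {"ty": -0.01, "tz": 0.05, "ry": -0.15}]
8
[{"tx": 0.01, "tz": 0.06, "ry": -0.17}, {"tx": 0.01, "tz": 0.05, "ry": -0.15}, {"tz": 0.05, "ry": -0.15}, {"tz": 0.06, "ry": -0.15}, {"tz": 0.05, "ry": -0.15}, {"ty": -0.01, "tz": 0.05, "ry": -0.15}, {"tz": 0.05, "ry": -0.15}, {"tx": 0.01, "tz": 0.05, "ry": -0.15}]
```

Emit:
{"name": "play_rows", "arguments": {
  "deltas": [
    {"grip": 1,"tx": 0.01,"ty": 0,"tz": 0.06,"rx": 0,"ry": -0.16,"rz": 0},
    {"grip": 1,"tx": 0.01,"ty": 0,"tz": 0.05,"rx": 0,"ry": -0.15,"rz": 0},
    {"grip": 1,"tx": 0,"ty": 0,"tz": 0,"rx": 0,"ry": 0,"rz": 0}
  ]
}}

```text
time: 11.8
ee_pos: [0.4874, -0.1188, 0.037]
orientation: [-2.283, -2.067, -0.103]
ft_force: [-0.7, 5.5, -3.5]
grip_width: 0.0497
grasp_force: 45.0
```

Emit:
{"name": "play_rows", "arguments": {
  "deltas": [
    {"grip": 1,"tx": 0,"ty": 0,"tz": 0.05,"rx": 0,"ry": -0.15,"rz": 0},
    {"grip": 1,"tx": 0,"ty": 0,"tz": 0,"rx": 0,"ry": 0,"rz": 0}
  ]
}}

```text
time: 12.0
ee_pos: [0.4874, -0.1186, 0.0357]
orientation: [-2.291, -2.074, -0.087]
ft_force: [-0.1, 6.6, -3.9]
grip_width: 0.0496
grasp_force: 45.0
```

Emit:
{"name": "play_rows", "arguments": {
  "deltas": [
    {"grip": 1,"tx": -0.01,"ty": 0,"tz": 0.05,"rx": 0,"ry": -0.15,"rz": 0},
    {"grip": 1,"tx": 0,"ty": 0,"tz": 0,"rx": 0,"ry": 0,"rz": 0}
  ]
}}

```text
time: 12.2
ee_pos: [0.4874, -0.1185, 0.0345]
orientation: [-2.298, -2.08, -0.07]
ft_force: [-0.2, 6.7, -3.5]
grip_width: 0.0496
grasp_force: 45.0
```

Emit:
{"name": "play_rows", "arguments": {
  "deltas": [
    {"grip": 1,"tx": 0,"ty": 0,"tz": 0.05,"rx": 0,"ry": -0.15,"rz": 0},
    {"grip": 1,"tx": 0,"ty": 0,"tz": 0,"rx": 0,"ry": 0,"rz": 0}
  ]
}}

```text
time: 12.4
ee_pos: [0.4874, -0.1184, 0.0332]
orientation: [-2.306, -2.087, -0.053]
ft_force: [0.2, 7.3, -3.8]
grip_width: 0.0495
grasp_force: 45.0
```

Emit:
{"name": "play_rows", "arguments": {
  "deltas": [
    {"grip": 1,"tx": 0,"ty": 0,"tz": 0.05,"rx": 0,"ry": -0.15,"rz": 0},
    {"grip": 1,"tx": 0,"ty": 0,"tz": 0,"rx": 0,"ry": 0,"rz": 0}
  ]
}}

```text
time: 12.6
ee_pos: [0.4874, -0.1183, 0.0319]
orientation: [-2.314, -2.094, -0.036]
ft_force: [2.1, 7.3, -4.0]
grip_width: 0.0494
grasp_force: 45.0
```

Emit:
{"name": "play_rows", "arguments": {
  "deltas": [
    {"grip": 1,"tx": 0,"ty": 0,"tz": 0.05,"rx": 0,"ry": -0.15,"rz": 0},
    {"grip": 1,"tx": 0,"ty": 0,"tz": 0,"rx": 0,"ry": 0,"rz": 0}
  ]
}}

```text
time: 12.8
ee_pos: [0.4875, -0.1182, 0.0306]
orientation: [-2.321, -2.101, -0.019]
ft_force: [-0.4, 8.6, -3.3]
grip_width: 0.0499
grasp_force: 45.0
```

```bash
python3 - <<'E'
from plan import *
s,p,r=state();M=r.as_matrix();print(np.arcsin(M[2,0]),M[2].round(4),np.degrees(np.arctan2(M[1,0],M[0,0])),s["moment"],s["ft_force"],p)
E
```

```text
0.01610580806655869 [ 1.610e-02  2.000e-04 -9.999e-01] 84.29902105367518 [ 1.4962287  -0.05601595 -0.16141277] [-0.35012311  8.60478056 -3.31837794] [ 0.48745677 -0.11818782  0.0306435 ]
```

Emit:
{"name": "play_rows", "arguments": {
  "deltas": [
    {"grip": 1,"tx": 0.04,"ty": 0,"tz": 0.04,"rx": 0,"ry": -0.1,"rz": 0},
    {"grip": 1,"tx": 0.02,"ty": 0,"tz": 0.02,"rx": 0,"ry": -0.06,"rz": 0},
    {"grip": 1,"tx": 0,"ty": 0,"tz": 0,"rx": 0,"ry": 0,"rz": 0}
  ]
}}

```text
time: 13.1
ee_pos: [0.4875, -0.1181, 0.0293]
orientation: [2.329, 2.106, -0.001]
ft_force: [-1.1, 5.0, -0.6]
grip_width: 0.0495
grasp_force: 45.0
```

```bash
python3 - <<'E'
from plan import *
s,p,r=state();M=r.as_matrix();print(np.arcsin(M[2,0]),M[2].round(4),s["moment"],s["ft_force"],p)
E
```

```text
-0.0013518834563989587 [-1.4e-03  2.0e-04 -1.0e+00] [ 1.07818396  0.09605172 -0.0935659 ] [-1.14973385  5.01209651 -0.56043784] [ 0.48752269 -0.11805318  0.02934533]
```

Flat, and the floor is taking the weight. Release and rise.

Emit:
{"name": "play_rows", "arguments": {
  "deltas": [
    {"grip": 0.3,"tx": 0,"ty": 0,"tz": 0,"rx": 0,"ry": 0,"rz": 0},
    {"grip": 0,"tx": 0,"ty": 0,"tz": 0,"rx": 0,"ry": 0,"rz": 0},
    {"grip": 0,"tx": 0,"ty": 0,"tz": 0,"rx": 0,"ry": 0,"rz": 0},
    {"grip": 0,"tx": 0,"ty": 0,"tz": 0,"rx": 0,"ry": 0,"rz": 0},
    {"grip": 0,"tx": 0,"ty": 0,"tz": -0.2,"rx": 0,"ry": 0,"rz": 0},
    {"grip": 0,"tx": 0,"ty": 0,"tz": -0.8,"rx": 0,"ry": 0,"rz": 0},
    {"grip": 0,"tx": 0,"ty": 0,"tz": -1,"rx": 0,"ry": 0,"rz": 0},
    {"grip": 0,"tx": 0,"ty": 0,"tz": -1,"rx": 0,"ry": 0,"rz": 0},
    {"grip": 0,"tx": 0,"ty": 0,"tz": -1,"rx": 0,"ry": 0,"rz": 0},
    {"grip": 0,"tx": 0,"ty": 0,"tz": -1,"rx": 0,"ry": 0,"rz": 0},
    {"grip": 0,"tx": 0,"ty": 0,"tz": 0,"rx": 0,"ry": 0,"rz": 0}
  ]
}}

```text
time: 14.2
ee_pos: [0.4895, -0.1187, 0.1574]
orientation: [2.326, 2.102, 0.003]
ft_force: [-0.2, -0.2, 0.2]
grip_width: 0.0883
grasp_force: 0.0
```

```bash
python3 look.py w4; python3 - <<'E'
from plan import *
W=np.load("w4.npy");z=W[...,2];m=(z>.036)&(z<.05)&(np.hypot(W[...,0]-.487,W[...,1]+.116)<.09)
n,l,st,ce=cv2.connectedComponentsWithStats(m.astype(np.uint8));k=1+np.argmax(st[1:,4]);Q=W[l==k]
print(cv2.minAreaRect(Q[:,:2].astype(np.float32)*1000),len(Q))
c=np.linalg.lstsq(np.c_[(Q[:,:2]-Q[:,:2].mean(0)),np.ones(len(Q))],Q[:,2],rcond=None)[0];print("plane",c)
E
```

```text
14.2 [ 0.48951931 -0.11865266  0.15738249] [[0.101, 0.995, 0.006], [0.995, -0.101, -0.003], [-0.003, 0.006, -1.0]] [ 0.54  0.45 -0.49  1.97  0.29  0.79 -0.22] [-0.15526393 -0.22270527  0.21306906]
((482.7818603515625, -129.50204467773438), (178.44485473632812, 87.4312973022461), 85.45093536376953) 0.04115885681313497 [  257   124   105   221 12273]
((486.5973815917969, -116.35112762451172), (149.699462890625, 50.22026443481445), 84.2166748046875) 13177
plane [-0.00017555  0.0010735   0.04152961]
```

View pics/w4.png

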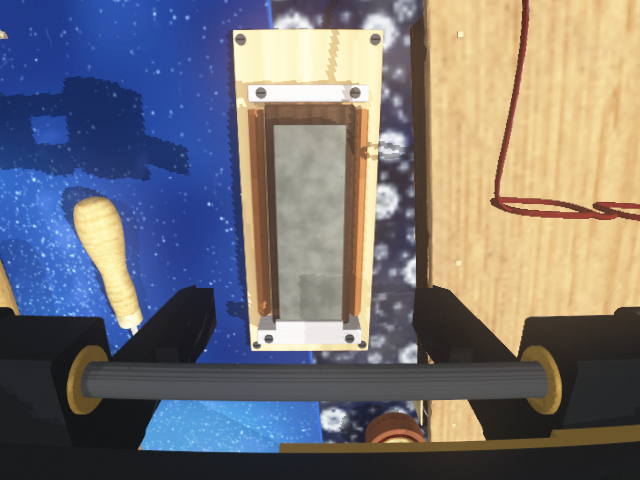

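The stone lies in the pocket: its far end is behind the tail stop (row 103) and its near end is under the keeper lip (row 322). It is flat to about 1 mrad, its top is at 41.5 mm, and the gripper is clear.

```bash
python3 -c "
from rig import order
print(order.job_done())"
```

```text
the job is handed in; nothing more can be done
None
```

The oil stone is seated in the cradle, with one end under the keeper lip, the other behind the tail stop and the base flat on the floor; I let go and handed the job in at about 14 s (no verdict was returned).

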